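# Slide a specimen holder under a test fixture's spring clip

### The arm

A 6-joint arm with a two-finger parallel gripper is mounted at the origin on the work surface. World frame = base frame: x ahead of the robot, y to its left, z up, the work surface at z = 0. Lengths are in mm, angles in degrees, forces in N, time in s.
With the tool pointing down it reaches from about 325 to 1000 mm from the base axis. Payload 5.1 kg.
Tool frame: the origin (TCP) lies at the very end of the fingers, on their centre line; the grasp point (between the pads) lies 19 mm behind it; z points along the fingers, y is the line along which they close (so a half turn about z gives the same grasp; the last joint's range is limited). The gripper opens to 85 mm and grips with 20 to 120 N. Pads are 22 mm wide; open, the fingers measure 114 mm over their backs; the gripper's body (76 mm by 85 mm) begins 54 mm behind the grasp point. The pads swing forward as they close: fully open they stand 13 mm farther back than shut.
Start: joints at [-77.613, 7.093, 94.555, -0, 78.352, -4.733], TCP at [191.31, -621.197, 231.322] pointing down, gripper open.
Joint ranges: [-149.61, 149.61], [-58.7, 133.49], [1.44, 155.28], [-77.14, 257.14], [18.33, 153.61], [-166.67, 166.67]. Speed limits (degrees/s): [147.25, 147.25, 180, 180, 180, 180].

### API

Orientations are given as [roll, pitch, yaw] about the fixed x, y, z axes, in that order (R = Rz(yaw) Ry(pitch) Rx(roll)).
In Python, from station import bot gives the robot as it stands.
- The arm moves only by the tool send_rows, never from a script. Its argument "commands" is a list of rows, each a list of 7 numbers: the shift along the tool's x, y, z scaled (see below), then the turn, a rotation vector about the tool's x, y, z scaled (see below), then the opening, from 0 (shut) to 1 (fully open). A call has 1 to 20 rows; each row is the pose to reach, as a shift and turn from the pose commanded when the call began, along the tool's axes at that moment; what a row does not reach only later rows make up. The controller multiplies each number of a shift by 0.15 m and each number of a turn by 0.5 rad. A row lasts 1/8 s, in which the tool goes at most 62.5 mm and 10.7 degrees, less where a joint would pass 70% of its speed; a pose out of reach is approached as far as the arm can. A call with a number of a shift or a turn outside -1 to 1 is refused whole. A call with a gripper value outside its range is refused whole. The fingers move at their own pace and stop on an object; "newtons" is the grip in N (left out, the last holds). Time passes only in rows, so rows that repeat a pose let the fingers close. It gives the time, the measured TCP pose, the force, the opening and the grip force at its end, in the units of the state.
- bot.read_state(): the state, without advancing time (a new reading comes with each control period).
- bot.read_camera(name): name is "side" or "top" or "wrist"; returns a dict with "img" (400x640x3 uint8, red, green, blue), "mtx" (3x3 intrinsics, pixels), "R" (3x3) and "t" (3): a world point X has camera coordinates R X + t; the wrist camera has in their place "tool_from_camera" (4x4, takes a point from camera to tool coordinates, whose origin is the TCP and whose axes are the flange's). Camera axes: x right, y down, z forward; pixel columns grow to the right and rows downward; lengths in mm; the calibration is good to about 2 mm. A picture is of the moment at which its call begins: read the wrist's pose just before it. There is no depth.
- bot.sign_off(): hands the job in; it is judged then, once.
The state is a dict: "time": time; "joints": joint angles; "qvel": joint speeds; "effort": joint torques, N m; "tool_pos": TCP position; "orientation": TCP orientation; "wrist_force": force on the tool from outside, world axes, zero at the start; "torque": the same for the moment, N m; "finger_gap": finger opening in mm; "finger_force": force on a finger pad.
Only numpy, scipy, OpenCV 4.12 (cv2) and the standard library are available. Lean on these libraries where they do the work, as an engineer would, in place of code of your own. Each camera call takes 0.05 s, during which the arm holds its last target. There are 200 camera calls.

### The job

Load the specimen holder into the clamping fixture: hold the spring clip open by pressing its long thumb bar down with one fingertip, and with the other fingertip push the flat holder by its upturned tail along its track, beneath the raised jaw, until it is fully home against the end stop. Then let go of the bar so that the jaw clamps the holder, and end with the hand clear. Push only: do not lift or tip the holder, and leave the other things on the bench where they are.

Things in the scene. Friction and masses are not known exactly. Their poses are not given: they have to be found in the camera images.
- fixture: Fixed clamping fixture, dark steel plate spanning x -110..+90, y -40..+88 mm, 12 mm thick. Origin: on the bench under the track's centre line; +x is the way the holder is pushed, +y the thumb-bar side. Track: the plate's top (z = 12 mm) between 4 mm high rails, inner faces at y = -19.5 and +19.5. Clip pivot lugs, top z = 28 mm, at x 37..65, y 30..42. Yaw varies by 0.45 rad either way.
- stop (a point): Foot of the end stop's near face, at x = +70, y = 0, z = 12 mm in the fixture's frame. The stop is an aluminium block across the track's far end, 12 mm high, 40 mm wide. The holder is home when its front edge touches this face: its origin is then at x = +35, y = 0 in the fixture's frame.
- holder: Loose flat aluminium specimen holder, 70 (x) x 36 (y) x 6 mm, about 0.14 kg. Origin: centre of its underside; +x points to the front, as the fixture's +x. Front edge at x = +35 mm. Upturned tail all along the rear edge: wall 4 mm thick, 36 mm wide, top 26 mm above the underside, rear face at x = -35 mm. It starts in the track before the jaw, 32 to 52 mm short of home.
- clip (a joint): Spring clip angle, rad: 0 shut (jaw 2 mm above the track: the holder cannot enter) to 0.33 at its stop. A seesaw about an axis along the fixture's x at y = 36, z = 22 mm; pressing the thumb bar down raises the jaw, a spring shuts it. Above 0.2 the jaw clears the holder; resting on the holder it reads about 0.13. The bar needs about 2 N to start, 4.5 N at the stop.
- thumb_bar (a point): The clip's long flat steel strip beside the track, 138 (x) x 28 (y) x 3 mm. Point: centre of its top face. Fixture frame, shut: point x -11, y 65, z 28 mm; spans x -80..+58, y 51..79, outer edge tipped up 0.2 rad. At clip angle 0.27: 8 mm lower, nearly level. A fingertip can slide along it. Between bar and track all is free except the cross arm at x 44..58.
- jaw (a point): The clip's jaw, a steel block 14 (x) x 16 (y) x 10 mm at the end of the cross arm, over the middle of the track. Point: centre of its underside, at x = 51, y = 0, z = 14 mm of the fixture when shut. It rises about 36 mm per rad of clip angle (its edge nearest the pivot 28 mm per rad).
- weight: Bystander: knobbed steel test weight, 38 mm in diameter, 58 mm high; origin at the centre of its underside.
- jar: Bystander: small white jar, 44 mm in diameter, 55 mm high; origin at the centre of its underside.
- comparator: Bystander: dial gauge on a post, on a dark base 110 x 80 x 30 mm, 180 mm high in all; origin at the centre of its underside.
- driver: Bystander: screwdriver 160 mm long lying on the bench beyond the end stop; origin near its middle.
There are look-alikes about, which are no part of the job. What is shaped like the holder but purple is not meant.

How it is judged:
By the outcome, as a careful person would: the job done as asked, in the order asked, and still so for the second after the job is handed in, with the robot touching nothing.
It also fails if it takes over 50 s, if anything falls off the work surface, if the arm or the gripper's body presses on something with over 40 N, if the wrist force passes 120 N, or if a joint passes its speed limit or range.

## Working session

There is one attempt and no reset: what is moved stays moved. The work goes in short steps, Python scripts to look and compute and a tool call to move; the robot and the scene stay as the last step left them, time stands still between calls to the robot, and variables do not carry over. Pictures are saved under pics/ and viewed, at most 10 in all, crops included, and the job is handed in when it is done.

Besides the shell and the picture viewer there is one more tool, called after "Call:" by a JSON object that holds its "method" and its "body". send_rows: Moves the arm, as the interface text tells. Shifts and turns lie within -1 to 1; 1 stands for 0.15 m of shift or 0.5 rad of turn. Its arguments: {"type":"object","properties":{"commands":{"type":"array"},"newtons":{"type":"number"}},"required":["commands"]}

```bash
mkdir -p pics
python3 - <<'E'
from station import bot
import cv2,numpy as np
s=bot.read_state();print(s['time'],s['tool_pos'],s['orientation'],s['finger_gap'])
for n in ['top','side']:
    c=bot.read_camera(n);cv2.imwrite(f'pics/{n}0.png',c['img'][:,:,::-1])
    np.savez(f'{n}0.npz',**c);print(n,c['mtx'].tolist(),np.round(c['R'],4).tolist(),c['t'])
E
```

```text
0.0 [ 191.18417247 -620.61063633  230.05227489] [-1.79882613e+02 -1.08212590e-02  1.71196553e+01] 85.33233070825442
top [[519.4897439309487, 0.0, 312.9468713603981], [0.0, 519.4897439309487, 202.44428510423592], [0.0, 0.0, 1.0]] [[-0.0041, -1.0, -0.0035], [-0.9832, 0.0047, -0.1824], [0.1824, 0.0027, -0.9832]] [-29.71595008 592.27000684 979.38642313]
side [[410.4150593461697, 0.0, 322.90812635323], [0.0, 410.4150593461697, 194.2611883383706], [0.0, 0.0, 1.0]] [[0.9933, -0.1151, -0.0055], [-0.0717, -0.5798, -0.8116], [0.0903, 0.8066, -0.5842]] [-572.99187086   74.98601771  832.07961709]
```

View pics/top0.png

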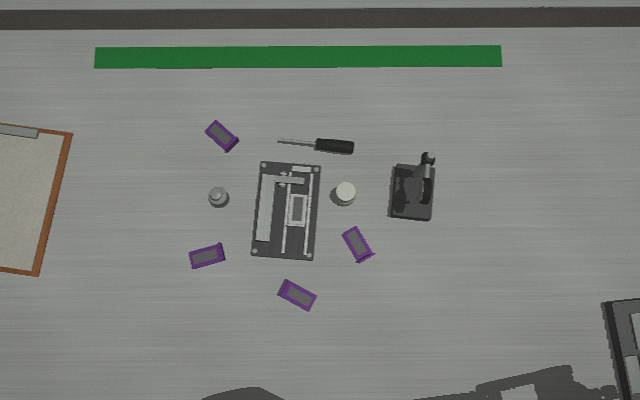

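View pics/side0.png

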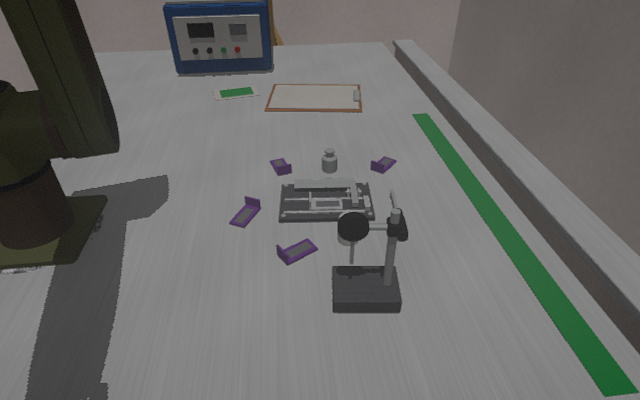

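Top view: the fixture is at about (287,211), with the aluminium holder in its track at (297,208). Four purple look-alikes are at (221,135), (207,256), (297,295) and (357,244), none of them meant. The weight is at (218,197), jar (345,193), comparator (412,192) and driver (317,145). I choose the grey holder inside the fixture and will check it in a close crop.

Run:
```python
import cv2
a=cv2.imread('pics/top0.png')[155:267,240:335]
cv2.imwrite('pics/crop0.png',cv2.resize(a,None,fx=5.3,fy=5.3,interpolation=cv2.INTER_CUBIC))
```

```text
(no output)
```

View pics/crop0.png

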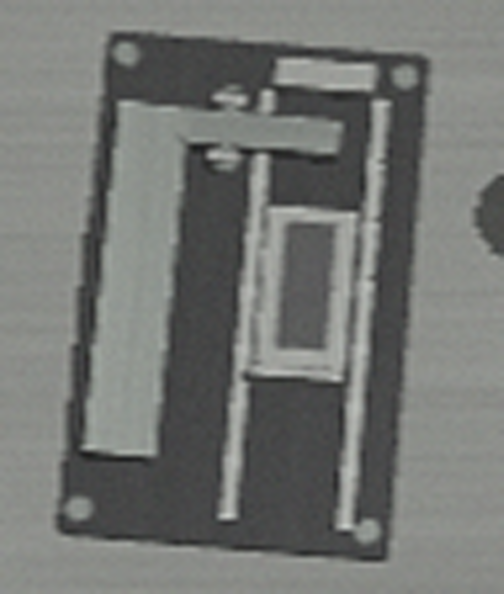

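The crop confirms it: an aluminium holder with a grey window sits between the rails, its tail at the bottom edge (crop 248..345, 378) and its front at crop (268..358, 210). The jaw arm is at (190..345, 133), the thumb bar on the left, and the stop at the top (275..378, 73).

```bash
cat > h.py <<'E'
import numpy as np,cv2
from scipy.optimize import least_squares
from scipy.spatial.transform import Rotation as Ro
def proj(c,X):
    p=(np.atleast_2d(X)@c['R'].T+c['t'])@c['mtx'].T
    return p[:,:2]/p[:,2:]
def unproj(c,uv,z):
    d=c['R'].T@np.linalg.inv(c['mtx'])@[uv[0],uv[1],1]; o=-c['R'].T@c['t']
    return o+d*(z-o[2])/d[2]
def f2w(p,X):
    X=np.atleast_2d(np.array(X,float)); a=p[2]; M=np.array([[np.cos(a),-np.sin(a),0],[np.sin(a),np.cos(a),0],[0,0,1]])
    return X@M.T+[p[0],p[1],0]
def fit(c,F,uv,p0):
    r=least_squares(lambda p:(proj(c,f2w(p,F))-uv).ravel(),p0); return r.x,r.fun
def w2f(p,X): return Ro.from_euler('z',-p[2]).apply(np.asarray(X)-[p[0],p[1],0])
def rowto(s,target_xyz,yaw_deg):
    # shift along tool axes /150 and turn /0.5 from state s
    R=Ro.from_euler('xyz',s['orientation'],degrees=True)
    d=R.inv().apply(np.array(target_xyz)-s['tool_pos'])/150
    t=(R.inv()*Ro.from_euler('xyz',[180,0,yaw_deg],degrees=True)).as_rotvec()/0.5
    return np.round(d,3),np.round(t,3)
E
python3 - <<'E'
from h import *
from station import bot
c=dict(np.load('top0.npz'))
cr=lambda u,v:[(u+.5)/5.3-.5+240,(v+.5)/5.3-.5+155]
F=[[90,88,12],[90,-40,12],[-110,-40,12],[-110,88,12],[-80,79,30.8],[-80,51,25.2]]
uv=np.array([cr(108,32),cr(428,57),cr(386,560),cr(58,530),cr(83,450),cr(156,458)])
p,r=fit(c,F[:4],uv[:4],[560,50,-.08]);print(p,np.degrees(p[2]),r)
print('barpred',proj(c,f2w(p,F[4:])),uv[4:])
print('rear top',[w2f(p,unproj(c,cr(*q),38)).round(1) for q in [(248,375),(345,381)]])
print('front',[w2f(p,unproj(c,cr(*q),18)).round(1) for q in [(268,207),(358,212)]])
np.save('p.npy',p)
s=bot.read_state()
hov=f2w(p,[-60,36,190])[0];print(hov,rowto(s,hov,np.degrees(p[2])))
E
```

```text
[ 5.93540535e+02 -9.38089757e-01 -8.66513246e-02] -4.964755189711753 [-0.00841152 -0.35118781  0.21678163 -0.26033919  0.28744586  0.042826
 -0.49058536  0.51803825]
barpred [[254.91118757 239.80859552]
 [269.01218982 241.25118078]] [[255.25471698 239.5       ]
 [269.02830189 241.00943396]]
rear top [array([-46.6,  18.1,  38. ]), array([-45.9, -18.6,  38. ])]
front [array([22.6, 17.8, 18. ]), array([ 23.5, -17.4,  18. ])]
[536.88119337  40.1194184  190.        ] (array([ 3.499, -3.531,  0.275]), array([-0.004,  0.   ,  0.771]))
```

Call:
{"method": "send_rows", "body": {"commands": [[0.4,-0.4,0,0,0,0,0.64],[0.88,-0.88,0,0,0,0,0.64],[0.88,-0.88,0,0,0,0,0.64],[0.88,-0.88,0,0,0,0,0.64]]}}

```text
time: 0.6
tool_pos: [280.0, -452.9, 230.7]
orientation: [-179.9, -0.0, 17.4]
wrist_force: [-0.1, -0.6, 0.2]
finger_gap: 54.7
finger_force: 0.0
```

Call:
{"method": "send_rows", "body": {"commands": [[0.29,-0.29,0,0,0,0,0.64],[0.58,-0.58,0,0,0,0,0.64],[0.88,-0.88,0,0,0,0,0.64],[0.88,-0.88,0,0,0,0,0.64]]}}

```text
time: 1.1
tool_pos: [367.1, -288.8, 231.1]
orientation: [-180.0, -0.0, 17.4]
wrist_force: [-0.1, -0.4, -0.0]
finger_gap: 54.7
finger_force: 0.0
```

Call:
{"method": "send_rows", "body": {"commands": [[0.29,-0.29,0,0,0,0,0.64],[0.58,-0.58,0,0,0,0,0.64],[0.88,-0.88,0,0,0,0,0.64],[0.88,-0.88,0,0,0,0,0.64]]}}

```text
time: 1.6
tool_pos: [454.4, -124.3, 231.2]
orientation: [-180.0, 0.0, 17.4]
wrist_force: [0.1, -0.4, -0.6]
finger_gap: 54.6
finger_force: 0.0
```

Call:
{"method": "send_rows", "body": {"commands": [[0.28,-0.28,0,0,0,0.2,0.64],[0.57,-0.58,0,0,0,0.4,0.64],[0.86,-0.88,0.2,0,0,0.6,0.64],[0.86,-0.88,0.25,0,0,0.771,0.64],[0.86,-0.88,0.25,0,0,0.771,0.64],[0.86,-0.88,0.25,0,0,0.771,0.64]]}}

```text
time: 2.35
tool_pos: [538.0, 36.2, 194.3]
orientation: [180.0, -0.0, -5.0]
wrist_force: [-0.2, 0.3, -0.1]
finger_gap: 54.4
finger_force: 0.0
```

Run:
```python
from h import *
from station import bot
p=np.load('p.npy');s=bot.read_state();c=bot.read_camera('wrist')
print(s['time'],s['tool_pos'],s['orientation'],s['finger_gap'],s['wrist_force'],w2f(p,s['tool_pos']))
np.savez('w1.npz',**c,pos=s['tool_pos'],ori=s['orientation']);cv2.imwrite('pics/w1.png',c['img'][:,:,::-1])
print(c['tool_from_camera'].round(3),c['mtx'])
```

```text
2.35 [537.99942672  36.22247572 194.28799808] [ 1.79974751e+02 -3.35880835e-02 -5.02731144e+00] 54.390179600887485 [-0.23844319  0.2905146  -0.11861372] [-58.54870929  32.21445337 194.28799808]
[[ 0.00000e+00 -9.57000e-01 -2.91000e-01  7.38020e+01]
 [ 1.00000e+00  0.00000e+00  0.00000e+00 -8.10000e-02]
 [-0.00000e+00 -2.91000e-01  9.57000e-01 -1.43975e+02]
 [ 0.00000e+00  0.00000e+00  0.00000e+00  1.00000e+00]] [[317.20040298   0.         322.77383232]
 [  0.         317.20040298 196.90770108]
 [  0.           0.           1.        ]]
```

View pics/w1.png

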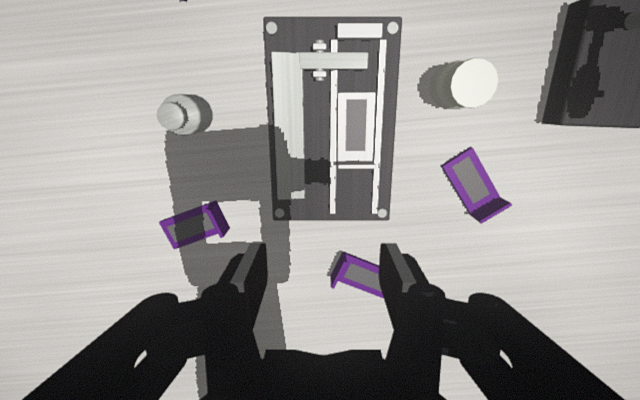

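Wrist view: plate corners at about (264,17), (402,17), (388,220) and (267,219). The holder's tail top edge runs from (337,167) to (376,167), the bar is on the left at (272..304, 52..198), and both fingers are clear of everything.

```bash
cat >> h.py <<'E'
def wristcam(c,pos,ori):
    T=np.eye(4);T[:3,:3]=Ro.from_euler('xyz',ori,degrees=True).as_matrix();T[:3,3]=pos
    M=np.linalg.inv(T@c['tool_from_camera']);return dict(mtx=c['mtx'],R=M[:3,:3],t=M[:3,3])
E
python3 - <<'E'
from h import *
from station import bot
w=dict(np.load('w1.npz'));c=wristcam(w,w['pos'],w['ori'])
p0=np.load('p.npy')
F=[[90,88,12],[90,-40,12],[-110,-40,12],[-110,88,12]]
print(proj(c,f2w(p0,F)).round(1))
p,r=fit(c,F,np.array([[264,17],[402,17],[388,220],[267,219]]),p0);print(p,r.round(1),np.degrees(p[2]))
for q in (p0,p): print([w2f(q,unproj(c,u,38)).round(1) for u in [(337,168),(377,168)]], [w2f(q,unproj(c,u,18)).round(1) for u in [(339,92),(375,94)]])
pm=(p+p0)/2; np.save('pm.npy',pm); s=bot.read_state()
print(pm,rowto(s,f2w(pm,[-64,36,60])[0],np.degrees(pm[2])))
E
```

```text
[[261.6  15.4]
 [401.4  15.3]
 [388.4 219.7]
 [271.9 219.8]]
[ 5.92427367e+02 -3.75925819e-01 -1.02579698e-01] [-1.3 -1.9  0.3  0.5 -1.7  1.2  2.9  0.6] -5.877383770987412
[array([-46.8,  18.4,  38. ]), array([-46.8, -20.1,  38. ])] [array([23.2, 16.5, 18. ]), array([ 21.3, -18.1,  18. ])]
[array([-45.9,  17.2,  38. ]), array([-45.3, -21.3,  38. ])] [array([24.1, 16.4, 18. ]), array([ 22.8, -18.2,  18. ])]
[ 5.92983951e+02 -6.57007788e-01 -9.46155114e-02] (array([-0.04 , -0.03 ,  0.898]), array([ 0.001, -0.003,  0.013]))
```

Call:
{"method": "send_rows", "body": {"commands": [[-0.05,-0.022,0.3,0,0,0,0.64],[-0.05,-0.022,0.6,0,0,0,0.64],[-0.05,-0.022,0.85,0,0,0,0.64],[-0.05,-0.022,0.99,0,0,0,0.64],[-0.05,-0.022,0.99,0,0,0,0.64],[-0.05,-0.022,0.99,0,0,0,0.64]]}}

```text
time: 3.15
tool_pos: [531.7, 41.2, 47.0]
orientation: [-180.0, -0.2, -5.0]
wrist_force: [-0.7, 0.6, 0.9]
finger_gap: 54.4
finger_force: 0.0
```

Run:
```python
from h import *
from station import bot
p=np.load('p.npy');s=bot.read_state();c=bot.read_camera('wrist')
print(s['time'],s['orientation'],s['finger_gap'],s['wrist_force'],w2f(p,s['tool_pos']))
cv2.imwrite('pics/w2.png',c['img'][:,:,::-1])
```

```text
3.15 [-1.79991327e+02 -1.59228841e-01 -5.00872510e+00] 54.39283612012474 [-0.65474822  0.58027941  0.87931874] [-65.25700164  36.66650423  47.04729773]
```

View pics/w2.png

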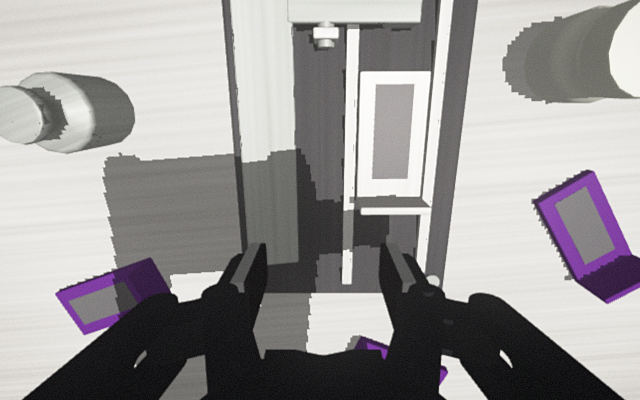

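Left tip at (255,245) stands over the bar (240..298), and the right tip at (390,245) is over the track centre, behind the tail (360..430, 210). Now pressing down gradually.

Call:
{"method": "send_rows", "body": {"commands": [[0,0,0.05,0,0,0,0.64],[0,0,0.1,0,0,0,0.64],[0,0,0.1,0,0,0,0.64],[0,0,0.1,0,0,0,0.64]]}}

```text
time: 3.7
tool_pos: [530.4, 42.0, 30.2]
orientation: [180.0, 0.0, -5.0]
wrist_force: [-0.6, 0.1, -0.1]
finger_gap: 54.7
finger_force: 0.0
```

Call:
{"method": "send_rows", "body": {"commands": [[0,0,0.015,0,0,0,0.64],[0,0,0.03,0,0,0,0.64],[0,0,0.03,0,0,0,0.64],[0,0,0.03,0,0,0,0.64]]}}

```text
time: 4.2
tool_pos: [530.4, 41.9, 25.8]
orientation: [-180.0, 0.0, -5.0]
wrist_force: [0.1, -0.1, 1.0]
finger_gap: 54.8
finger_force: 0.0
```

Call:
{"method": "send_rows", "body": {"commands": [[0,0,0.01,0,0,0,0.64],[0,0,0.02,0,0,0,0.64],[0,0,0.02,0,0,0,0.64],[0,0,0.02,0,0,0,0.64]]}}

```text
time: 4.7
tool_pos: [530.7, 42.0, 23.0]
orientation: [-180.0, -0.0, -5.0]
wrist_force: [-0.3, 1.2, 1.8]
finger_gap: 55.1
finger_force: 0.9
```

Call:
{"method": "send_rows", "body": {"commands": [[0,0,0.01,0,0,0,0.64],[0,0,0.02,0,0,0,0.64],[0,0,0.02,0,0,0,0.64],[0,0,0.02,0,0,0,0.64]]}}

```text
time: 5.2
tool_pos: [530.7, 41.9, 20.0]
orientation: [-180.0, -0.0, -5.0]
wrist_force: [0.0, 2.0, 2.0]
finger_gap: 54.7
finger_force: 1.1
```

Run:
```python
from h import *
from station import bot
p=np.load('p.npy')
c=bot.read_camera('side');s=bot.read_state()
print(s['time'],s['wrist_force'],s['torque'],w2f(p,s['tool_pos']))
a=c['img'][150:250,250:400,::-1];cv2.imwrite('pics/s3.png',cv2.resize(a,None,fx=5.3,fy=5.3,interpolation=cv2.INTER_CUBIC))
```

```text
5.25 [0.89076979 1.22598772 2.85590725] [ 0.29021837 -0.09435007 -0.01318093] [-66.38199517  37.24166196  19.95710669]
```

View pics/s3.png

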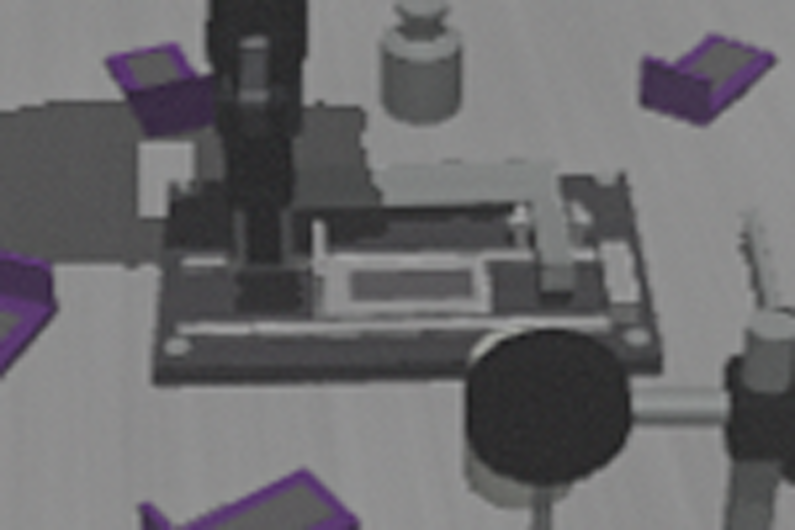

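Side view: the fingertip is on the track at crop (265,260), behind the tail (318,250). The jaw at crop (555,285) is only slightly raised, and the force of about 2–2.8 N means the clip is partly open. Pressing further.

Call:
{"method": "send_rows", "body": {"commands": [[0,0,0.007,0,0,0,0.64],[0,0,0.013,0,0,0,0.64],[0,0,0.013,0,0,0,0.64],[0,0,0.013,0,0,0,0.64]]}}

```text
time: 5.75
tool_pos: [530.6, 41.9, 18.0]
orientation: [-180.0, -0.0, -5.0]
wrist_force: [1.9, 1.8, 2.4]
finger_gap: 54.4
finger_force: 1.4
```

Call:
{"method": "send_rows", "body": {"commands": [[0,0,0.007,0,0,0,0.64],[0,0,0.013,0,0,0,0.64],[0,0,0.013,0,0,0,0.64],[0,0,0.013,0,0,0,0.64]]}}

```text
time: 6.25
tool_pos: [530.6, 41.9, 16.0]
orientation: [180.0, -0.0, -5.0]
wrist_force: [1.9, 1.9, 4.0]
finger_gap: 54.5
finger_force: 1.7
```

Run:
```python
from h import *
from station import bot
p=np.load('p.npy')
c=bot.read_camera('side');F=[]
for i in range(5):
    s=bot.read_state();F.append(s['wrist_force'])
print(s['time'],np.round(F,1),s['torque'],w2f(p,s['tool_pos']))
# expected jaw underside near-right corner pixels for each clip angle (side cam), in crop coords
for th in (0,.13,.2,.27,.33):
    q=[]
    for X in ([44,-8],[58,-8]):
        y,z=X[1]-36,14-22
        q.append(proj(c,f2w(p,[X[0],36+y*np.cos(th)+z*np.sin(th)*-1*-1,22+z*np.cos(th)-y*np.sin(th)]))[0])
    print(th,((np.array(q)-[250,150])*5.3).round(0).tolist())
a=c['img'][150:250,250:400,::-1];cv2.imwrite('pics/s4.png',cv2.resize(a,None,fx=5.3,fy=5.3,interpolation=cv2.INTER_CUBIC))
```

```text
6.3 [[0.8 1.7 3.2]
 [0.8 1.7 3.2]
 [0.8 1.7 3.2]
 [0.8 1.7 3.2]
 [0.8 1.7 3.2]] [ 0.36366563 -0.23297508 -0.02047881] [-66.41625632  37.20565259  16.0329012 ]
0 [[538.0, 298.0], [573.0, 297.0]]
0.13 [[539.0, 287.0], [574.0, 287.0]]
0.2 [[539.0, 281.0], [574.0, 280.0]]
0.27 [[540.0, 275.0], [575.0, 274.0]]
0.33 [[540.0, 269.0], [575.0, 268.0]]
```

View pics/s4.png

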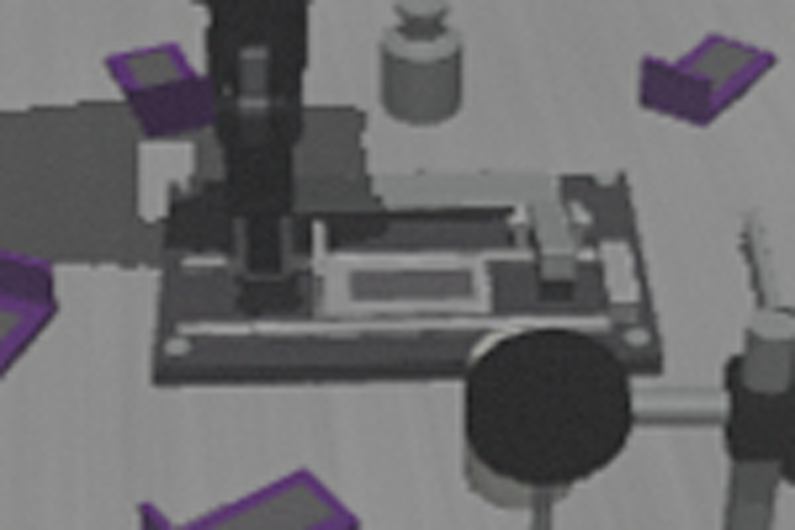

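The jaw underside is now at crop (555,279), which puts the clip at about 0.22–0.25 rad with the bar at 3–4 N. I'll go one more millimetre down, then push slowly.

Call:
{"method": "send_rows", "body": {"commands": [[0,0,0.008,0,0,0,0.64],[0,0,0.008,0,0,0,0.64],[0.02,0,0.008,0,0,0,0.64],[0.04,0,0.008,0,0,0,0.64],[0.06,0,0.008,0,0,0,0.64],[0.08,0,0.008,0,0,0,0.64],[0.1,0,0.008,0,0,0,0.64],[0.12,0,0.008,0,0,0,0.64],[0.12,0,0.008,0,0,0,0.64]]}}

```text
time: 7.42
tool_pos: [547.0, 40.4, 14.0]
orientation: [180.0, 0.2, -4.9]
wrist_force: [-4.3, 1.4, 5.3]
finger_gap: 54.9
finger_force: 2.9
```

Call:
{"method": "send_rows", "body": {"commands": [[0.02,0,0,0,0,0,0.64],[0.04,0,0,0,0,0,0.64],[0.06,0,0,0,0,0,0.64],[0.08,0,0,0,0,0,0.64],[0.1,0,0,0,0,0,0.64],[0.12,0,0,0,0,0,0.64],[0.12,0,0,0,0,0,0.64]]}}

```text
time: 8.3
tool_pos: [564.8, 38.8, 14.1]
orientation: [180.0, 0.2, -4.9]
wrist_force: [-3.5, 1.9, 5.2]
finger_gap: 54.6
finger_force: 3.0
```

Run:
```python
from h import *
from station import bot
p=np.load('p.npy')
c=bot.read_camera('side');s=bot.read_state()
print(s['time'],s['wrist_force'],s['torque'],s['finger_gap'],w2f(p,s['tool_pos']))
a=c['img'][150:250,250:400,::-1];cv2.imwrite('pics/s5.png',cv2.resize(a,None,fx=5.3,fy=5.3,interpolation=cv2.INTER_CUBIC))
```

```text
8.35 [-3.87970884  1.399411    5.97367091] [0.32041088 0.63590803 0.12524034] 54.37049299376458 [-32.05236523  37.16589656  14.06729243]
```

View pics/s5.png

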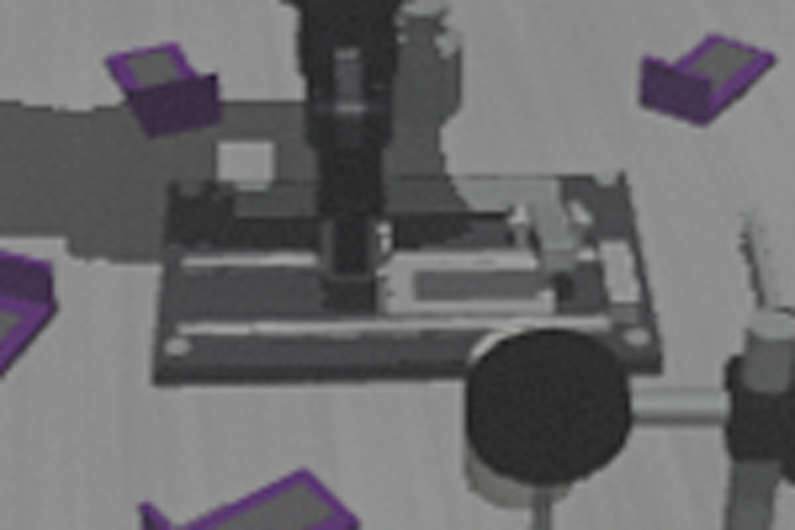

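The holder's front is already under the raised jaw (crop 555,280), flat in the track, with push force around 4 N and about 21 mm to go.

Call:
{"method": "send_rows", "body": {"commands": [[0.02,0,0,0,0,0,0.64],[0.04,0,0,0,0,0,0.64],[0.06,0,0,0,0,0,0.64],[0.08,0,0,0,0,0,0.64],[0.1,0,0,0,0,0,0.64],[0.12,0,0,0,0,0,0.64],[0.12,0,0,0,0,0,0.64]]}}

```text
time: 9.22
tool_pos: [582.8, 37.3, 14.1]
orientation: [180.0, 0.2, -4.9]
wrist_force: [-3.4, 1.2, 5.2]
finger_gap: 54.8
finger_force: 3.1
```

Call:
{"method": "send_rows", "body": {"commands": [[0.007,0,0,0,0,0,0.64],[0.013,0,0,0,0,0,0.64],[0.013,0,0,0,0,0,0.64]]}}

```text
time: 9.6
tool_pos: [584.3, 37.2, 14.0]
orientation: [180.0, 0.3, -4.9]
wrist_force: [-4.7, 0.9, 7.2]
finger_gap: 55.0
finger_force: 3.6
```

Call:
{"method": "send_rows", "body": {"commands": [[0.007,0,0,0,0,0,0.64],[0.007,0,0,0,0,0,0.64],[0.007,0,0,0,0,0,0.64]]}}

```text
time: 9.98
tool_pos: [585.1, 37.1, 14.0]
orientation: [180.0, 0.3, -5.0]
wrist_force: [-6.5, 2.1, 8.1]
finger_gap: 54.9
finger_force: 4.6
```

Call:
{"method": "send_rows", "body": {"commands": [[0.007,0,0,0,0,0,0.64],[0.007,0,0,0,0,0,0.64],[0.007,0,0,0,0,0,0.64]]}}

```text
time: 10.35
tool_pos: [585.1, 37.1, 14.0]
orientation: [180.0, 0.5, -5.0]
wrist_force: [-9.6, 1.4, 11.0]
finger_gap: 54.7
finger_force: 6.3
```

The TCP has stalled at x=585.1 (about -11.7 in the fixture frame, where -11 is expected) while the push force rises to 9.6 N: the holder is against the stop. I'll back off the tail with the bar still held, then release gently.

Call:
{"method": "send_rows", "body": {"commands": [[-0.02,0,0,0,0,0,0.64],[-0.04,0,0,0,0,0,0.64],[-0.06,0,0,0,0,0,0.64],[-0.06,0,0,0,0,0,0.64]]}}

```text
time: 10.85
tool_pos: [579.7, 37.5, 15.0]
orientation: [180.0, -0.1, -5.0]
wrist_force: [2.0, -0.1, 3.4]
finger_gap: 55.3
finger_force: 1.9
```

Run:
```python
from h import *
from station import bot
p=np.load('p.npy')
c=bot.read_camera('side');s=bot.read_state()
print(s['time'],s['wrist_force'],s['finger_gap'],w2f(p,s['tool_pos']))
for X in ([70,-18,18],[70,18,18],[0,-18,18],[0,18,38],[70,-18,12]): print(X,((proj(c,f2w(p,X))[0]-[280,170])*8).round(0))
a=c['img'][170:240,280:380,::-1];cv2.imwrite('pics/s6.png',cv2.resize(a,None,fx=8,fy=8,interpolation=cv2.INTER_CUBIC))
```

```text
10.9 [2.33190296 0.27180561 3.54245861] 54.59832061475324 [-17.17817853  37.05996455  14.97462584]
[70, -18, 18] [675. 299.]
[70, 18, 18] [661. 218.]
[0, -18, 18] [409. 304.]
[0, 18, 38] [403. 163.]
[70, -18, 12] [674. 317.]
```

View pics/s6.png

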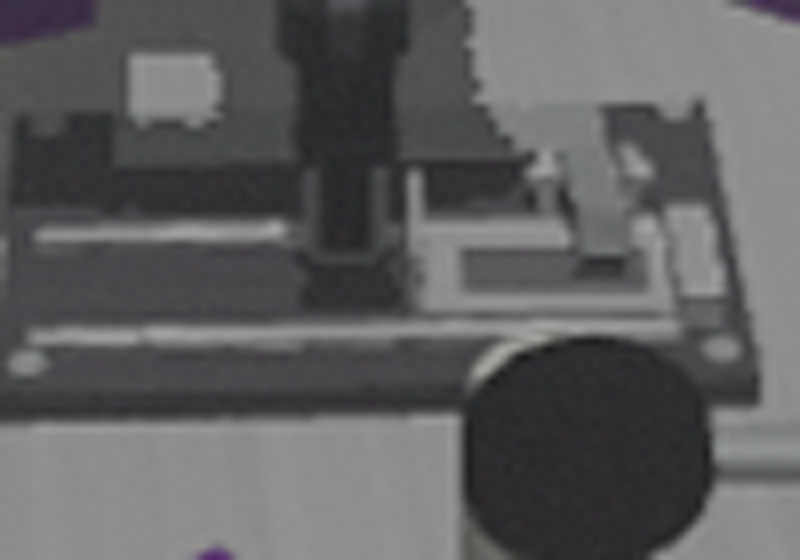

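The holder's front edge (crop 672,300) meets the stop's foot (675,299 predicted) and the tail rear is at about 407 (409 predicted). It is flat and home, with the finger clear of the tail. Releasing the bar.

Call:
{"method": "send_rows", "body": {"commands": [[0,0,-0.013,0,0,0,0.64],[0,0,-0.027,0,0,0,0.64],[0,0,-0.04,0,0,0,0.64],[0,0,-0.053,0,0,0,0.64],[0,0,-0.067,0,0,0,0.64],[0,0,-0.08,0,0,0,0.64],[0,0,-0.1,0,0,0,0.64],[0,0,-0.2,0,0,0,0.64],[0,0,-0.4,0,0,0,0.64],[0,0,-0.7,0,0,0,0.64],[0,0,-1,0,0,0,0.64],[0,0,-1,0,0,0,0.64],[0,0,-1,0,0,0,0.64]]}}

```text
time: 12.52
tool_pos: [579.1, 37.7, 165.1]
orientation: [-180.0, -0.0, -5.0]
wrist_force: [-0.3, -0.4, -0.5]
finger_gap: 54.5
finger_force: 0.0
```

Run:
```python
from h import *
from station import bot
p=np.load('p.npy');s=bot.read_state();c=bot.read_camera('side')
print(s['time'],s['wrist_force'],s['tool_pos'])
a=c['img'][160:250,280:380,::-1];cv2.imwrite('pics/s7.png',cv2.resize(a,None,fx=6.6,fy=6.6,interpolation=cv2.INTER_CUBIC))
for X in ([70,-18,18],[0,-18,18],[0,18,38]): print(X,((proj(c,f2w(p,X))[0]-[280,160])*6.6).round(0))
```

```text
12.525 [-0.28327903 -0.37528546 -0.54687484] [579.12835755  37.65934642 165.08376984]
[70, -18, 18] [557. 312.]
[0, -18, 18] [337. 317.]
[0, 18, 38] [333. 200.]
```

View pics/s7.png

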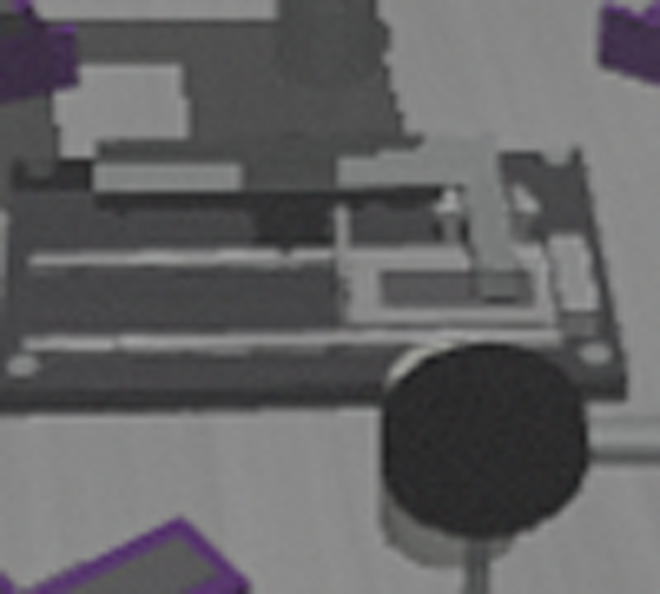

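The jaw now rests on the holder (crop 503,297), its front is at the stop (555,312), it lies flat, and the hand is clear. Handing in.

```bash
python3 -c "
from station import bot
print(bot.sign_off())"
```

```text
the job is handed in; nothing more can be done
None
```

The holder is home against the end stop with the jaw clamped on it and the hand clear; I handed the job in at about 12.5 s, and the judge's verdict was not shown.

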